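# Put away the sharpening stones and grinding wheels

## Robot

A 6-joint arm with a two-finger parallel gripper is mounted at the origin on the work surface. World frame = base frame: x ahead of the robot, y to its left, z up, the work surface at z = 0. Lengths are in m, angles in degrees, forces in N, time in s.
With the tool pointing down it reaches from about 0.4 to 0.825 m from the base axis. Payload 7 kg.
Tool frame: the origin (TCP) lies on the centre line of the jaws, within the pads' length; the fingertips stand 19 mm ahead of it and the grasp point (between the pads) is the TCP (r.tip_extent is the distance from the TCP to the fingertips, in m); z points along the fingers, y is the line along which they close (so a half turn about z gives the same grasp; the last joint's range is limited). The gripper opens to 88 mm and grips with 3 to 60 N. Pads are 19 mm wide; open, the fingers measure 130 mm over their backs; the gripper's body (78 mm by 193 mm) begins 47 mm behind the grasp point.
Start: joints at [-50.529, 20.546, 0.682, 0, -70.136, -16.507], TCP at [0.263, -0.621, 0.246] pointing down, gripper open.
Joint ranges: [-176.03, 176.03], [-82.01, 121.73], [-58.28, 71.71], [-173.87, 95.51], [-174.79, -0.11], [-173.66, 173.66]. Speed limits (degrees/s): [136.94, 136.94, 172.46, 180, 180, 180].

## Interface

Orientations are given as [roll, pitch, yaw] about the fixed x, y, z axes, in that order (R = Rz(yaw) Ry(pitch) Rx(roll)).
In Python, from plant import r gives the robot as it stands. The module is installed in compiled form; this text tells all that it offers.
- The arm moves only by the tool jog_arm, never from a script. Its argument "deltas" is a list that holds one entry, the list of rows, each a list of 5 numbers: the opening, from -1 (shut) to 1 (fully open), then the shift along the world's x, y, z in cm, then the turn about the world's z in rad. In form: [[[claw, dx, dy, dz, turn], ...]]. A call has 1 to 8 rows; each row shifts and turns the commanded pose from where the row before left it; what a row does not reach is not made up. A row lasts 1/8 s, in which the tool goes at most 62.5 mm and 10.7 degrees, less where a joint would pass 70% of its speed; a pose out of reach is approached as far as the arm can. A call with a gripper value outside its range is refused whole. The fingers move at their own pace and stop on an object; "force" is the grip in N (left out, the last holds). Time passes only in rows, so rows that do not move let the fingers close. It gives the time, the measured TCP pose, the force, the opening and the grip force at its end, in the units of the state.
- r.get_state(): the state, without advancing time (a new reading comes with each control period).
- r.capture(name): name is "scene" or "top" or "wrist"; returns the picture (384x512x3 uint8, blue, green, red); there is no depth.
- r.camera_info(name): a dict with "fx", "fy", "cx", "cy" (pixels), "k1" (the pictures are not rectified: a ray, as slopes to the right and down, at radius r is drawn at 1 + k1 r^2 times it, then the intrinsics apply), "view" (4x4, takes a point from world to camera coordinates). Camera axes: x right, y up, looking along -z (the intrinsics and any distortion apply to the point x, -y, -z); pixel columns grow to the right and rows downward; lengths in m; the calibration is good to about 2 mm. A picture is of the moment at which its call begins: read the wrist's pose just before it. camera_info takes no time and is no camera call; for the wrist camera it gives the pose at the moment of the call.
- r.close_job(): hands the job in; it is judged then, once.
The state is a dict: "time_s": time; "joints": joint angles; "qd": joint speeds; "joint_torque": joint torques, N m; "tcp_pos": TCP position; "eef_rot": TCP orientation; "contact_force": force on the tool from outside, world axes, zero at the start; "moment": the same for the moment, N m; "gripper_width": finger opening in m; "gripper_force": force on a finger pad.
Only numpy, scipy, OpenCV 4.12 (cv2) and the standard library are available. Lean on these libraries where they do the work, as an engineer would, in place of code of your own. Each camera call takes 0.05 s, during which the arm holds its last target. There are 200 camera calls.

## Task

Sort the abrasives on the sharpening bench. Lay the dark grey stone flat in the middle of the white tray, lengthwise, and press down on it firmly but gently for a moment to feel that it lies flat; only then lay the brown stone squarely on top of it and press that one down in the same way. Set the pink grinding wheel upright (hub up) in the yellow bin and the green one in the blue bin without dropping them, before or after the stones, and leave the glue bottle, the steel ring and the small carton where they are.

Things in the scene. Friction and masses are not known exactly. Their poses are not given: they have to be found in the camera images.
- grey_stone: Dark grey, coarse sharpening stone, a loose block 100 x 40 x 24 mm thick, 0.22 kg, lying flat. Origin at the centre of its underside; x along its length, z up. Goes into the white tray first; then press straight down on it with 5 to 15 N for half a second, before the brown stone is on it.
- brown_stone: Reddish-brown, fine sharpening stone, a loose block 100 x 40 x 24 mm thick, 0.22 kg, lying flat. Origin at the centre of its underside; x along its length, z up. Goes on top of the grey stone, same direction, edges matching to about 10 mm; then press straight down on it with 5 to 15 N for half a second.
- pink_wheel: Pink grinding wheel lying flat and loose on the bench, about 0.18 kg: an abrasive disc 56 mm across and 26 mm thick, with a steel hub 26 mm across standing a further 20 mm up from its middle (46 mm overall), by which it is picked up. Origin at the centre of its underside, z up along the hub. Goes into the yellow bin.
- green_wheel: Dark green grinding wheel lying flat and loose on the bench, about 0.18 kg: an abrasive disc 56 mm across and 26 mm thick, with a steel hub 26 mm across standing a further 20 mm up from its middle (46 mm overall), by which it is picked up. Origin at the centre of its underside, z up along the hub. Goes into the blue bin.
- stone_tray: White plastic stone tray fixed to the bench, 134 x 74 mm outside, floor 6 mm thick, low rim 5 mm wide whose top is 12 mm above the bench (inside 124 x 64 mm, 6 mm deep). Origin at the centre of its underside, x along its length. Where it stands changes from start to start.
- yellow_bin: Yellow square open bin fixed to the bench, 98 x 98 mm outside, 26 mm high, 4 mm walls and 4 mm floor (90 x 90 mm inside). Origin at the centre of its underside, x and y along its sides. Where it stands changes from start to start.
- blue_bin: Blue square open bin fixed to the bench, 98 x 98 mm outside, 26 mm high, 4 mm walls and 4 mm floor (90 x 90 mm inside). Origin at the centre of its underside, x and y along its sides. Where it stands changes from start to start.
- glue: Small yellow glue bottle with a green cap, 30 mm across, 65 mm tall, standing loose among the things; to be left alone. Origin at the centre of its underside.
- flange: Loose steel ring (a wheel flange) 40 mm across, 18 mm hole, 10 mm thick, lying flat; to be left alone. Origin at the centre of its underside.
- carton: Small loose carton, yellow top with a blue band around its sides, 36 x 30 x 34 mm tall; to be left alone. Origin at the centre of its underside.

How it is judged:
By the outcome, as a careful person would: the job done as asked, in the order asked, and still so for the second after the job is handed in, with the robot touching nothing.
It also fails if it takes over 141 s, if anything falls off the work surface, if the arm or the gripper's body presses on something with over 40 N, if the wrist force passes 120 N, or if a joint passes its speed limit or range.

## Working session

There is one attempt and no reset: what is moved stays moved. The work goes in short steps, Python scripts to look and compute and a tool call to move; the robot and the scene stay as the last step left them, time stands still between calls to the robot, and variables do not carry over. Pictures are saved under pics/ and viewed, at most 14 in all, crops included, and the job is handed in when it is done.

Besides the shell and the picture viewer there is one more tool, called after "Call:" as name([rows], argument=value, ...), one row to a line, values as JSON. jog_arm: Moves the arm, as the interface text tells. Its arguments: {"type":"object","properties":{"deltas":{"type":"array"},"force":{"type":"number"}},"required":["deltas"]}

```bash
mkdir -p pics
cat > h.py <<'E'
import numpy as np, cv2
from plant import r
def K(i): return np.array([[i['fx'],0,i['cx']],[0,i['fy'],i['cy']],[0,0,1]])
def ray(i,uv):
    # returns origin, direction (world)
    D=np.array([i['k1'],0,0,0,0.])
    x,y=cv2.undistortPoints(np.array([[uv]],float),K(i),D)[0,0]
    V=np.array(i['view']); R=V[:3,:3]; t=V[:3,3]
    d=R.T@np.array([x,-y,-1.]); return -R.T@t, d/np.linalg.norm(d)
def onz(i,uv,z):
    o,d=ray(i,uv); return o+d*(z-o[2])/d[2]
def tri(obs):
    A=np.zeros((3,3));b=np.zeros(3)
    for i,uv in obs:
        o,d=ray(i,uv);P=np.eye(3)-np.outer(d,d);A+=P;b+=P@o
    p=np.linalg.solve(A,b)
    return p,[np.linalg.norm((np.eye(3)-np.outer(d,d))@(p-o)) for o,d in [ray(i,uv) for i,uv in obs]]
def proj(i,p):
    V=np.array(i['view']); c=V[:3,:3]@np.array(p)+V[:3,3]
    x,y=c[0]/-c[2],-c[1]/-c[2]; s=1+i['k1']*(x*x+y*y)
    return i['fx']*x*s+i['cx'],i['fy']*y*s+i['cy']
E
python3 - <<'E'
from h import *
for n in ("scene","top"):
    im=r.capture(n); cv2.imwrite(f"pics/{n}0.png",im); i=r.camera_info(n); 
    cv2.imwrite(f"pics/{n}0b.png",cv2.resize(im,(800,600),interpolation=cv2.INTER_CUBIC))
    print(n,{k:i[k] for k in ('fx','fy','cx','cy','k1')}); o,d=ray(i,(256,192)); print(o,d)
s=r.get_state(); print(s)
E
```

```text
scene {'fx': 447.476667969168, 'fy': 447.476667969168, 'cx': 255.81128687602103, 'cy': 192.39813418797604, 'k1': -0.03401075646154286}
[1.2983438 0.6676038 0.7309511] [-0.62746473 -0.53200777 -0.56855584]
top {'fx': 439.91993661601856, 'fy': 439.91993661601856, 'cx': 253.0253710307243, 'cy': 198.60893414243284, 'k1': -0.11982882547608496}
[ 0.43301246 -0.00683529  1.0852684 ] [ 0.0985742  -0.00755872 -0.995101  ]
{'time_s': 0.1, 'joints': array([-5.05302181e+01,  2.05885399e+01,  6.38179966e-01, -1.74632419e-02,
       -7.01370861e+01, -1.65072199e+01]), 'qd': array([-0.07580192, -0.04609042,  0.15642926,  0.11583048, -0.01599742,
        0.01104553]), 'joint_torque': array([-2.66869734e-03, -5.84161627e+01,  2.93753636e+01,  7.01552063e+00,
        1.02051330e-02, -6.10139523e-05]), 'tcp_pos': array([ 0.2631481 , -0.62113382,  0.24469718]), 'eef_rot': array([ 1.79911493e+02, -9.10814229e-03, -1.57043377e+02]), 'contact_force': array([ 0.27622887, -0.14426085,  0.16395985]), 'moment': array([0.01216152, 0.04541421, 0.01000596]), 'gripper_force': 0.0, 'gripper_width': 0.08760834837593644}
```

View pics/scene0b.png

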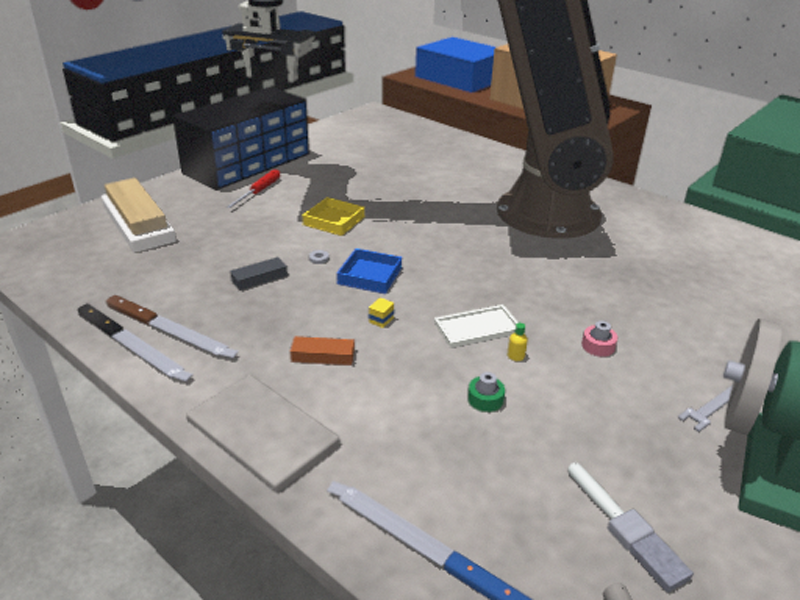

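View pics/top0b.png

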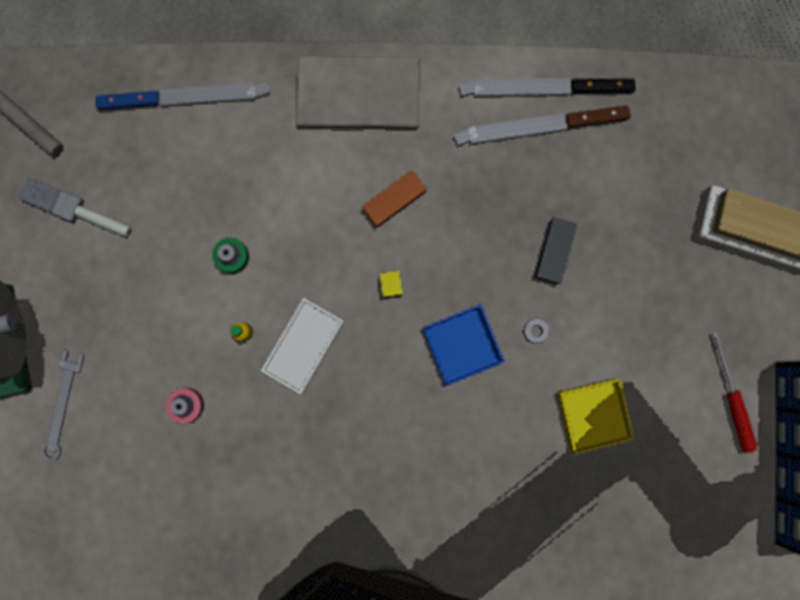

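The top view (800x600) shows the green wheel at (230,255), the pink one at (184,405), the tray at (302,346), the blue bin at (463,345), the yellow bin at (596,416), the brown stone at (394,199) and the grey stone at (555,251). The glue is at (240,331), the carton at (391,284) and the ring at (537,330). The scene view shows the same things. I'll enlarge both.

Run:
```python
import cv2
a=cv2.imread("pics/top0.png")[100:300,105:415]; a=cv2.convertScaleAbs(a,alpha=1.5)
cv2.imwrite("pics/topc.png",cv2.resize(a,(775,500),interpolation=cv2.INTER_CUBIC)) # 2.5x
b=cv2.imread("pics/scene0.png")[115:270,140:406]
cv2.imwrite("pics/scenec.png",cv2.resize(b,(798,465),interpolation=cv2.INTER_CUBIC)) # 3x
```

```text
(no output)
```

View pics/topc.png

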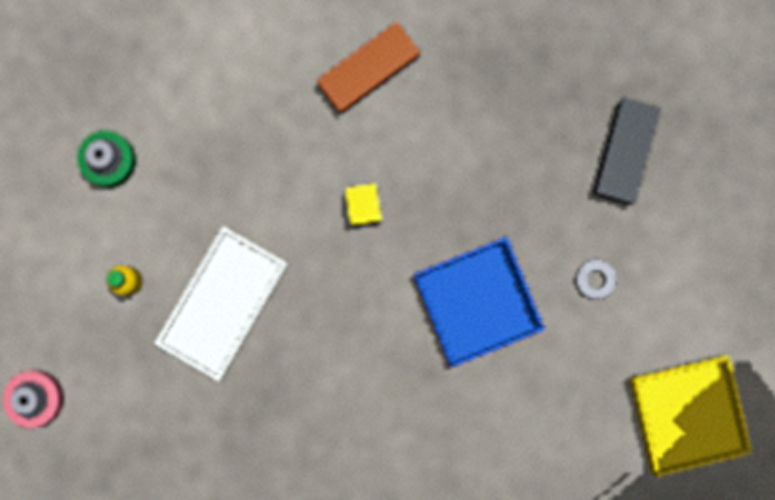

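View pics/scenec.png

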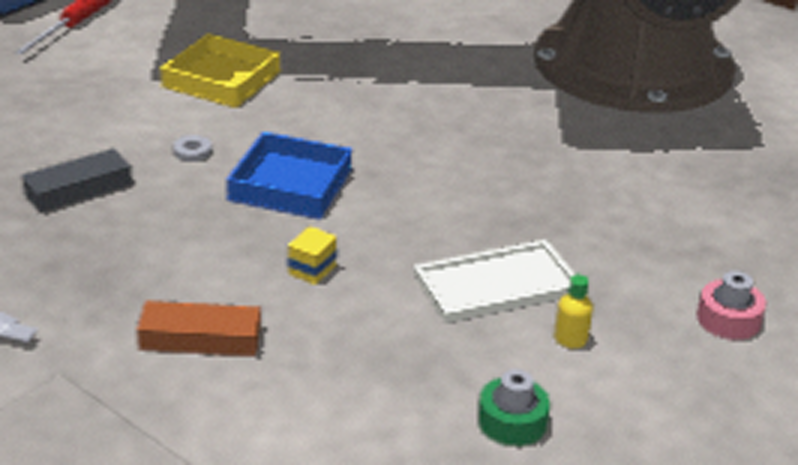

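```bash
cat > m.py <<'E'
from h import *
T=r.camera_info("top");S=r.camera_info("scene")
t=lambda u,v:((u+.5)/2.5-.5+105,(v+.5)/2.5-.5+100)
s=lambda u,v:((u+.5)/3-.5+140,(v+.5)/3-.5+115)
D=dict(grey=[((659,107),(24,180)),((627,98),(38,194)),((602,191),(131,163)),((633,201),(118,151))],
brown=[((397,24),(138,326)),((419,48),(142,301)),((341,110),(261,305)),((321,80),(259,331))],
blue=[((508,238),(228,180)),((543,326),(266,134)),((449,367),(352,150)),((414,275),(320,190))],
yellow=[((730,356),(162,68)),((749,452),(208,35)),((657,475),(281,67)),((630,377),(238,90))],
tray=[((223,227),(450,313)),((287,264),(415,265)),((219,381),(545,241)),((155,343),(582,278))],
pink=[((25,400),(738,279))],green=[((99,154),(517,380))],
carton=[((363,204),(313,240))],flange=[((596,280),(193,147))],glue=[((116,279),(580,281))])
np.set_printoptions(precision=4,suppress=True)
H=dict(grey=.024,brown=.024,blue=.026,yellow=.026,tray=.012,pink=.046,green=.046)
for n,L in D.items():
    P=[];Z=[]
    for a,b in L:
        p,e=tri([(T,t(*a)),(S,s(*b))]); P.append(p); Z.append(onz(T,t(*a),H.get(n,p[2])))
    P=np.array(P);Z=np.array(Z); print(n,'tri',P.mean(0),'z',P[:,2],'topz',Z.mean(0)[:2])
    if len(L)==4:
        for Q in(P,Z): print('   edges',[round(float(np.linalg.norm(Q[i][:2]-Q[(i+1)%4][:2])),4) for i in range(4)],'ang',[round(float(np.degrees(np.arctan2(*(Q[i]-Q[(i+1)%4])[[1,0]]))),1) for i in range(4)])
E
python3 m.py
```

```text
grey tri [ 0.6218 -0.2604  0.023 ] z [0.0203 0.0222 0.0262 0.0233] topz [ 0.623  -0.2618]
   edges [0.0335, 0.0979, 0.0324, 0.0995] ang [-103.7, -15.9, 73.6, 163.5]
   edges [0.0331, 0.0968, 0.0321, 0.0981] ang [-104.5, -15.4, 73.1, 164.0]
brown tri [ 0.7005 -0.0031  0.026 ] z [0.0251 0.0262 0.0262 0.0267] topz [ 0.7018 -0.0039]
   edges [0.0328, 0.1004, 0.0356, 0.0978] ang [42.3, -50.0, -142.0, 128.4]
   edges [0.0326, 0.099, 0.036, 0.094] ang [42.5, -50.0, -145.8, 128.0]
blue tri [ 0.4707 -0.1123  0.0277] z [0.024  0.0262 0.0261 0.0346] topz [ 0.4711 -0.1127]
   edges [0.0919, 0.0961, 0.0942, 0.0973] ang [21.2, -66.3, -158.0, 112.3]
   edges [0.0914, 0.0991, 0.0946, 0.0981] ang [22.1, -65.8, -158.4, 112.4]
yellow tri [ 0.3626 -0.3217  0.0209] z [0.0251 0.0258 0.0064 0.0262] topz [ 0.3639 -0.3211]
   edges [0.0942, 0.0921, 0.1022, 0.1014] ang [12.2, -73.3, -162.4, 102.0]
   edges [0.0949, 0.0937, 0.0978, 0.1012] ang [11.5, -76.3, -164.0, 102.0]
tray tri [0.4648 0.1381 0.014 ] z [0.0122 0.013  0.0114 0.0192] topz [0.4654 0.1376]
   edges [0.0737, 0.1318, 0.072, 0.1298] ang [62.0, -29.1, -119.5, 151.6]
   edges [0.073, 0.1317, 0.0731, 0.1314] ang [61.0, -29.0, -119.3, 150.9]
pink tri [0.3685 0.3194 0.0472] z [0.0472] topz [0.3693 0.3184]
green tri [0.6058 0.2554 0.0463] z [0.0463] topz [0.606  0.2551]
carton tri [0.5624 0.0006 0.035 ] z [0.035] topz [0.5627 0.0002]
flange tri [ 0.4942 -0.2303  0.0074] z [0.0074] topz [ 0.4945 -0.2306]
glue tri [0.4845 0.231  0.0635] z [0.0635] topz [0.4851 0.23  ]
```

The triangulated heights match the text: stones 23 to 26 mm, wheels 46 to 47 mm, bins about 26 mm, tray 12 mm. The sizes match too, so I'll start with the grey stone.

Call:
jog_arm([
  [[0.4, 4, 4, 0, -0.17], [0.4, 4, 4, 0, -0.17], [0.4, 4, 4, 0, -0.17], [0.4, 4, 4, 0, -0.17], [0.4, 4, 4, 0, 0], [0.4, 4, 4, -2, 0], [0.4, 4, 4, -2, 0], [0.4, 4, 4, -2, 0]],
], force=25)

```text
time_s: 1.1
tcp_pos: [0.5843, -0.2999, 0.1848]
eef_rot: [180.0, -0.0, 164.0]
contact_force: [0.2, -1.4, 0.2]
gripper_width: 0.061
gripper_force: 0.0
```

Call:
jog_arm([
  [[0.4, 3.8, 4, -2, 0], [0.4, 0, 0, 0, 0], [0.4, 0, 0, 0, 0]],
])

```text
time_s: 1.48
tcp_pos: [0.6211, -0.2613, 0.165]
eef_rot: [-180.0, -0.1, 164.1]
contact_force: [0.7, -0.5, 0.7]
gripper_width: 0.0612
gripper_force: 0.0
```

Run:
```python
from h import *
i=r.camera_info("wrist"); im=r.capture("wrist"); print(i['fx'],i['cx'],i['cy'],i['k1'],ray(i,(256,192)))
pts=[]
a=np.radians(-16.);c=np.array([.6222,-.261])
for sx,sy in((1,1),(1,-1),(-1,-1),(-1,1)):
    p=c+np.array([[np.cos(a),-np.sin(a)],[np.sin(a),np.cos(a)]])@np.array([.05*sx,.02*sy]); pts.append(proj(i,(*p,.024)))
print(np.round(pts,1))
im=cv2.resize(im,(768,576),interpolation=cv2.INTER_CUBIC)
cv2.polylines(im,[np.int32(np.array(pts)*1.5)],True,(0,0,255),1)
cv2.imwrite("pics/w1.png",im)
```

```text
281.5371450308087 259.2649083666141 195.31143320938511 -0.07101386769989489 (array([ 0.53965078, -0.23862265,  0.30431091]), array([ 0.28292604, -0.09339522, -0.95458378]))
[[278.6 233.9]
 [242.2 233.8]
 [240.4 141.9]
 [280.9 141.9]]
```

View pics/w1.png

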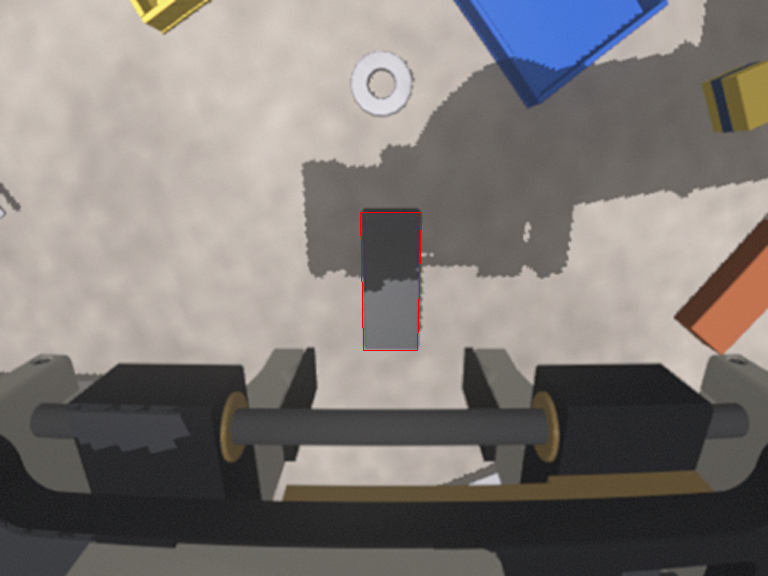

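The wrist view shows the grey stone at (361..420, 210..350), exactly on the predicted outline, so the calibration and pose hold. I'll go down and grasp it.

Call:
jog_arm([
  [[0.4, 0.1, 0, -4, 0], [0.4, 0, 0, -4, 0], [0.4, 0, 0, -3, 0], [0.4, 0, 0, -1.7, 0], [0.4, 0, 0, -1, 0], [0.4, 0, 0, 0, 0], [-0.3, 0, 0, 0, 0], [-0.3, 0, 0, 0, 0]],
])

```text
time_s: 2.52
tcp_pos: [0.6229, -0.2615, 0.0297]
eef_rot: [180.0, 0.1, 164.0]
contact_force: [-0.1, 0.8, -0.3]
gripper_width: 0.0467
gripper_force: 0.0
```

Call:
jog_arm([
  [[-0.3, 0, 0, 0, 0], [-0.3, 0, 0, 0, 0], [-0.3, 0, 0, 0, 0], [-0.3, 0, 0, 1, 0], [-0.3, 0, 0, 3, 0], [-0.3, 0, 0, 3, 0], [-0.3, 0, 0, 2, 0], [-0.3, 0, 0, 0, 0]],
])

```text
time_s: 3.52
tcp_pos: [0.6231, -0.2617, 0.1203]
eef_rot: [180.0, 0.2, 164.0]
contact_force: [0.2, -0.3, -2.9]
gripper_width: 0.0396
gripper_force: 25.0
```

Call:
jog_arm([
  [[-0.3, -2, 5, 0, -0.114], [-0.3, -2, 5, 0, -0.114], [-0.3, -2, 5, 0, 0], [-0.3, -2, 5, 0, 0], [-0.3, -2, 5, 0, 0], [-0.3, -2, 5, 0, 0], [-0.3, -2, 5, 0, 0], [-0.3, -1.7, 5, 0, 0]],
])

```text
time_s: 4.53
tcp_pos: [0.4637, 0.1395, 0.1176]
eef_rot: [-179.9, -0.0, 150.9]
contact_force: [1.4, 0.5, -2.2]
gripper_width: 0.0396
gripper_force: 25.0
```

Call:
jog_arm([
  [[-0.3, 0, 0, -2, 0], [-0.3, 0, 0, -2, 0], [-0.3, 0, 0, 0, 0], [-0.3, 0, 0, 0, 0]],
])

```text
time_s: 5.03
tcp_pos: [0.4654, 0.1383, 0.0786]
eef_rot: [-180.0, -0.0, 150.9]
contact_force: [0.1, -0.0, -2.3]
gripper_width: 0.0398
gripper_force: 25.0
```

```bash
cat > tr.py <<'E'
from h import *
import sys
def box(i,im,c,a,lx,ly,z,col,k=1.5):
    a=np.radians(a);R=np.array([[np.cos(a),-np.sin(a)],[np.sin(a),np.cos(a)]])
    P=[proj(i,(*(np.array(c)+R@np.array([lx/2*x,ly/2*y])),z)) for x,y in((1,1),(1,-1),(-1,-1),(-1,1))]
    cv2.polylines(im,[np.int32(np.array(P)*k)],True,col,1)
E
python3 - <<'E'
from tr import *
i=r.camera_info("wrist"); im=r.capture("wrist"); im=cv2.resize(im,(768,576),interpolation=cv2.INTER_CUBIC)
box(i,im,(.465,.138),-29.2,.134,.074,.012,(0,0,255))
cv2.imwrite("pics/w2.png",im); print(r.get_state()['tcp_pos'])
E
```

```text
[0.46563043 0.13844658 0.07896737]
```

View pics/w2.png

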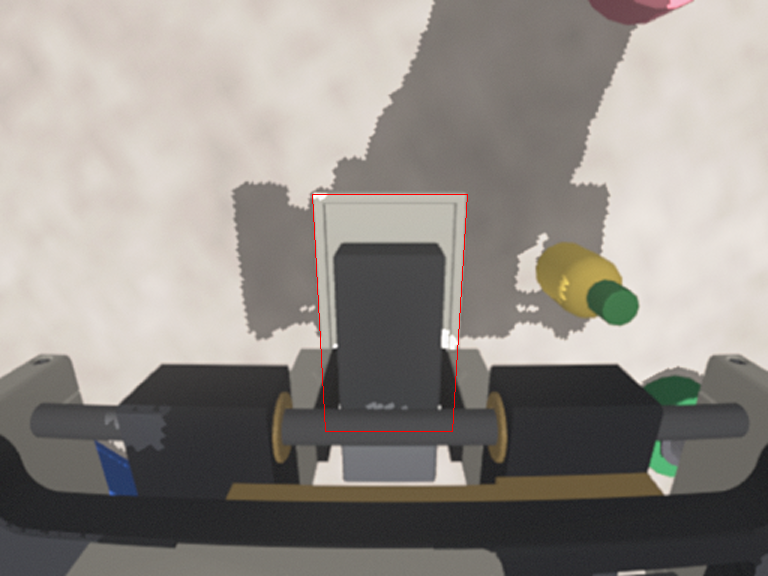

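The tray edges, (313..467, 195) at the far end, lie on the predicted outline, and the grey stone is centred over it. I'll lower it.

Call:
jog_arm([
  [[-0.3, 0, 0, -2, 0], [-0.3, 0, 0, -1.5, 0], [-0.3, 0, 0, -0.5, 0], [-0.3, 0, 0, -0.1, 0], [-0.3, 0, 0, -0.1, 0], [-0.3, 0, 0, 0, 0]],
])

```text
time_s: 5.82
tcp_pos: [0.4656, 0.1387, 0.037]
eef_rot: [180.0, 0.0, 150.9]
contact_force: [0.7, -0.5, -2.3]
gripper_width: 0.0394
gripper_force: 25.0
```

Call:
jog_arm([
  [[-0.3, 0, 0, -0.1, 0], [-0.3, 0, 0, 0, 0]],
])

```text
time_s: 6.08
tcp_pos: [0.4653, 0.1385, 0.0356]
eef_rot: [180.0, 0.0, 150.9]
contact_force: [0.9, 0.3, -2.2]
gripper_width: 0.0397
gripper_force: 25.0
```

Call:
jog_arm([
  [[-0.3, 0, 0, -0.05, 0], [-0.3, 0, 0, 0, 0]],
])

```text
time_s: 6.32
tcp_pos: [0.4654, 0.1385, 0.0353]
eef_rot: [180.0, 0.0, 150.9]
contact_force: [-1.0, 0.8, 3.6]
gripper_width: 0.0395
gripper_force: 25.0
```

Call:
jog_arm([
  [[0.2, 0, 0, 0, 0], [0.2, 0, 0, 0, 0], [0.2, 0, 0, 0, 0], [0.2, 0, 0, 0.5, 0], [0.2, 0, 0, 3, 0], [-1, 0, 0, 0, 0], [-1, 0, 0, 0, 0], [-1, 0, 0, 0, 0]],
])

```text
time_s: 7.32
tcp_pos: [0.4649, 0.1382, 0.0696]
eef_rot: [-179.9, -0.0, 150.9]
contact_force: [-0.8, -0.2, 0.3]
gripper_width: 0.0282
gripper_force: 0.0
```

Call:
jog_arm([
  [[-1, 0, 0, 0, 0], [-1, 0, 0, 0, 0], [-1, 0, 0, 0, 0], [-1, 0, 0, 0, 0]],
])

```text
time_s: 7.82
tcp_pos: [0.4653, 0.1385, 0.07]
eef_rot: [-180.0, -0.0, 150.9]
contact_force: [0.3, 0.0, 1.6]
gripper_width: 0.0004
gripper_force: 0.0
```

Call:
jog_arm([
  [[-1, 0, 0, -1.2, 0], [-1, 0, 0, -0.5, 0], [-1, 0, 0, -0.2, 0], [-1, 0, 0, 0, 0]],
])

```text
time_s: 8.32
tcp_pos: [0.4653, 0.1384, 0.0508]
eef_rot: [-180.0, -0.0, 150.9]
contact_force: [0.6, 0.5, -0.4]
gripper_width: 0.0005
gripper_force: 0.0
```

Call:
jog_arm([
  [[-1, 0, 0, -0.05, 0], [-1, 0, 0, -0.05, 0], [-1, 0, 0, 0, 0]],
])

```text
time_s: 8.7
tcp_pos: [0.4653, 0.1385, 0.0502]
eef_rot: [180.0, 0.0, 150.9]
contact_force: [0.4, -0.4, -0.7]
gripper_width: 0.0008
gripper_force: 0.0
```

Call:
jog_arm([
  [[-1, 0, 0, -0.05, 0], [-1, 0, 0, 0, 0]],
])

```text
time_s: 8.95
tcp_pos: [0.4653, 0.1385, 0.0496]
eef_rot: [180.0, -0.0, 150.9]
contact_force: [0.0, -1.5, -0.1]
gripper_width: 0.0007
gripper_force: 0.0
```

Call:
jog_arm([
  [[-1, 0, 0, -0.05, 0], [-1, 0, 0, 0, 0]],
])

```text
time_s: 9.2
tcp_pos: [0.4654, 0.1385, 0.0493]
eef_rot: [180.0, 0.0, 150.9]
contact_force: [-1.6, 0.7, 4.9]
gripper_width: 0.0005
gripper_force: 2.3
```

Call:
jog_arm([
  [[-1, 0, 0, -0.03, 0], [-1, 0, 0, 0, 0]],
])

```text
time_s: 9.45
tcp_pos: [0.4654, 0.1385, 0.0493]
eef_rot: [180.0, 0.0, 151.0]
contact_force: [-3.5, -0.0, 8.6]
gripper_width: 0.0004
gripper_force: 4.4
```

Call:
jog_arm([
  [[-1, 0, 0, -0.01, 0], [-1, 0, 0, 0, 0], [-1, 0, 0, 0, 0], [-1, 0, 0, 0, 0]],
])

```text
time_s: 9.95
tcp_pos: [0.4654, 0.1385, 0.0493]
eef_rot: [180.0, 0.0, 151.0]
contact_force: [-3.6, -0.4, 10.9]
gripper_width: 0.0004
gripper_force: 5.0
```

Call:
jog_arm([
  [[-1, 0, 0, 0, 0], [-1, 0, 0, 0, 0], [-1, 0, 0, 0, 0], [-1, 0, 0, 0, 0]],
])

```text
time_s: 10.45
tcp_pos: [0.4654, 0.1385, 0.0493]
eef_rot: [180.0, 0.0, 151.0]
contact_force: [-3.4, 0.2, 9.7]
gripper_width: 0.0001
gripper_force: 5.0
```

Pressed at about 10 N for 1 s. Next, the brown stone.

Call:
jog_arm([
  [[-1, 0, 0, 3, 0], [-1, 0, 0, 4, 0], [0.4, 2.3, -1.5, 4, -0.1], [0.4, 4, -2.5, 0.7, -0.14], [0.4, 4, -2.5, 0, -0.14], [0.4, 4.5, -2.5, 0, 0], [0.4, 4.5, -2.5, 0, 0], [0.4, 4.2, -2.7, 0, 0]],
])

```text
time_s: 11.45
tcp_pos: [0.7017, -0.0044, 0.1651]
eef_rot: [-180.0, -0.0, 129.2]
contact_force: [-1.1, 1.5, -0.3]
gripper_width: 0.0547
gripper_force: 0.0
```

Call:
jog_arm([
  [[0.4, 0, 0, 0, 0], [0.4, 0, 0, 0, 0]],
])

```text
time_s: 11.7
tcp_pos: [0.6998, -0.0037, 0.1647]
eef_rot: [-179.9, -0.1, 129.1]
contact_force: [-0.2, -0.7, 0.1]
gripper_width: 0.0608
gripper_force: 0.0
```

Run:
```python
from tr import *
i=r.camera_info("wrist"); im=r.capture("wrist"); im=cv2.resize(im,(768,576),interpolation=cv2.INTER_CUBIC)
box(i,im,(.7008,-.0035),-50.8,.1,.04,.024,(255,0,0))
T=r.camera_info("top"); t=r.capture("top")[150:270,160:280]; 
t=cv2.resize(t,(576,576),interpolation=cv2.INTER_CUBIC)
q=dict(T); q['cx']-=160; q['cy']-=150
box(q,t,(.465,.138),-29.2,.134,.074,.012,(0,0,255),4.8)
box(q,t,(.465,.138),-29.2,.1,.04,.030,(0,255,0),4.8)
cv2.imwrite("pics/w3.png",cv2.resize(np.hstack([im,t]),(800,343))); print(r.get_state()['tcp_pos'])
```

```text
[ 0.69963437 -0.00297849  0.165694  ]
```

View pics/w3.png

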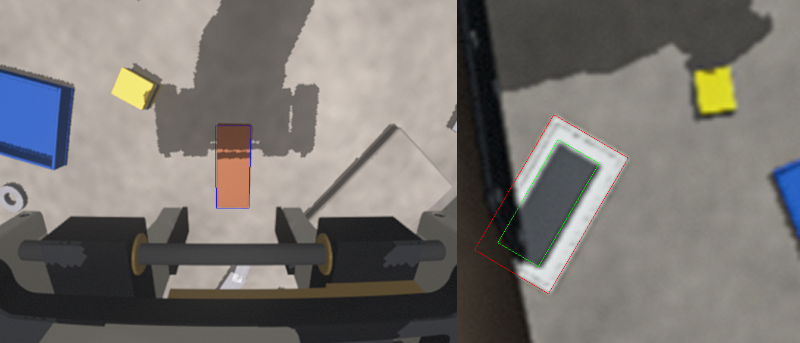

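The wrist view (left) has the brown stone at (216..251, 124..208), on its predicted outline. The top view (right) shows the grey stone centred and parallel in the tray. I'll grasp the brown stone.

Call:
jog_arm([
  [[0.4, 0.1, 0, -4, 0], [0.4, 0, 0, -4, 0], [0.4, 0, 0, -3, 0], [0.4, 0, 0, -1.6, 0], [0.4, 0, 0, -1, 0], [0.4, 0, 0, 0, 0], [-0.3, 0, 0, 0, 0], [-0.3, 0, 0, 0, 0]],
])

```text
time_s: 12.8
tcp_pos: [0.7019, -0.0034, 0.0308]
eef_rot: [179.9, 0.0, 129.2]
contact_force: [-0.1, 0.4, -0.5]
gripper_width: 0.047
gripper_force: 0.0
```

Call:
jog_arm([
  [[-0.3, 0, 0, 0, 0], [-0.3, 0, 0, 0, 0], [-0.3, 0, 0, 0, 0], [-0.3, 0, 0, 1, 0], [-0.3, 0, 0, 3, 0], [-0.3, 0, 0, 3, 0], [-0.3, 0, 0, 3, 0], [-0.3, 0, 0, 0, 0]],
])

```text
time_s: 13.8
tcp_pos: [0.7027, -0.0033, 0.1328]
eef_rot: [179.8, 0.1, 129.2]
contact_force: [0.6, 0.3, -2.6]
gripper_width: 0.04
gripper_force: 24.9
```

Call:
jog_arm([
  [[-0.3, -3.5, 2, 0, 0.1], [-0.3, -4, 2.5, 0, 0.14], [-0.3, -4, 2.5, 0, 0.14], [-0.3, -4, 2.5, 0, 0], [-0.3, -4, 2.5, 0, 0], [-0.3, -4, 2.2, 0, 0], [-0.3, 0, 0, -2, 0], [-0.3, 0, 0, -2, 0]],
])

```text
time_s: 14.8
tcp_pos: [0.4654, 0.1388, 0.0891]
eef_rot: [180.0, -0.0, 151.0]
contact_force: [0.9, 0.5, -1.6]
gripper_width: 0.0399
gripper_force: 24.9
```

Call:
jog_arm([
  [[-0.3, 0, 0, -1.5, 0], [-0.3, 0, 0, -0.5, 0], [-0.3, 0, 0, 0, 0], [-0.3, 0, 0, 0, 0]],
])

```text
time_s: 15.3
tcp_pos: [0.4666, 0.1386, 0.0701]
eef_rot: [180.0, 0.0, 150.9]
contact_force: [-0.2, 0.0, -1.3]
gripper_width: 0.0399
gripper_force: 24.9
```

Call:
jog_arm([
  [[-0.3, -0.1, 0, -0.5, 0], [-0.3, 0, 0, -0.2, 0], [-0.3, 0, 0, -0.1, 0], [-0.3, 0, 0, 0, 0]],
])

```text
time_s: 15.8
tcp_pos: [0.4653, 0.1385, 0.0616]
eef_rot: [-180.0, -0.0, 150.9]
contact_force: [0.5, 0.6, -1.3]
gripper_width: 0.0396
gripper_force: 24.9
```

Call:
jog_arm([
  [[-0.3, 0, 0, -0.05, 0], [-0.3, 0, 0, 0, 0]],
])

```text
time_s: 16.05
tcp_pos: [0.4653, 0.1385, 0.0612]
eef_rot: [180.0, 0.0, 150.9]
contact_force: [-0.4, -1.0, -1.1]
gripper_width: 0.04
gripper_force: 24.9
```

Call:
jog_arm([
  [[-0.3, 0, 0, -0.05, 0], [-0.3, 0, 0, 0, 0]],
])

```text
time_s: 16.3
tcp_pos: [0.4653, 0.1385, 0.0606]
eef_rot: [-180.0, -0.0, 150.9]
contact_force: [0.8, 0.3, -2.1]
gripper_width: 0.0396
gripper_force: 24.9
```

Call:
jog_arm([
  [[-0.3, 0, 0, -0.05, 0], [-0.3, 0, 0, 0, 0]],
])

```text
time_s: 16.55
tcp_pos: [0.4654, 0.1385, 0.0604]
eef_rot: [180.0, 0.0, 150.9]
contact_force: [-2.6, -1.2, 1.9]
gripper_width: 0.0396
gripper_force: 24.9
```

Call:
jog_arm([
  [[-0.3, 0, 0, -0.03, 0], [-0.3, 0, 0, 0, 0]],
])

```text
time_s: 16.8
tcp_pos: [0.4654, 0.1385, 0.0604]
eef_rot: [180.0, 0.0, 150.9]
contact_force: [-2.5, -0.1, 6.7]
gripper_width: 0.0398
gripper_force: 24.9
```

Contact. I'll release, lift, close the fingers and press; the top of the brown stone should be at 54 mm, so contact at TCP z of about 73 mm.

Call:
jog_arm([
  [[0.2, 0, 0, 0, 0], [0.2, 0, 0, 0, 0], [0.2, 0, 0, 0, 0], [0.2, 0, 0, 0.5, 0], [0.2, 0, 0, 3, 0], [-1, 0, 0, 0, 0], [-1, 0, 0, 0, 0], [-1, 0, 0, 0, 0]],
])

```text
time_s: 17.8
tcp_pos: [0.4649, 0.1382, 0.0944]
eef_rot: [-179.9, -0.0, 150.9]
contact_force: [-0.3, -0.7, 0.3]
gripper_width: 0.0282
gripper_force: 0.0
```

Call:
jog_arm([
  [[-1, 0, 0, 0, 0], [-1, 0, 0, 0, 0], [-1, 0, 0, 0, 0], [-1, 0, 0, -1, 0], [-1, 0, 0, -0.7, 0], [-1, 0, 0, -0.2, 0], [-1, 0, 0, 0, 0], [-1, 0, 0, 0, 0]],
])

```text
time_s: 18.8
tcp_pos: [0.4655, 0.1386, 0.076]
eef_rot: [180.0, 0.0, 150.9]
contact_force: [-0.2, -0.2, -0.2]
gripper_width: 0.0002
gripper_force: 0.0
```

Call:
jog_arm([
  [[-1, 0, 0, -0.1, 0], [-1, 0, 0, -0.07, 0], [-1, 0, 0, 0, 0]],
])

```text
time_s: 19.18
tcp_pos: [0.4653, 0.1385, 0.0742]
eef_rot: [-180.0, -0.0, 150.9]
contact_force: [-0.1, 0.3, -0.7]
gripper_width: 0.0004
gripper_force: 0.0
```

Call:
jog_arm([
  [[-1, 0, 0, -0.05, 0], [-1, 0, 0, 0, 0]],
])

```text
time_s: 19.42
tcp_pos: [0.4653, 0.1385, 0.0736]
eef_rot: [-180.0, -0.0, 150.9]
contact_force: [0.6, 0.5, -0.6]
gripper_width: 0.0008
gripper_force: 0.0
```

Call:
jog_arm([
  [[-1, 0, 0, -0.04, 0], [-1, 0, 0, 0, 0]],
])

```text
time_s: 19.68
tcp_pos: [0.4654, 0.1385, 0.0734]
eef_rot: [180.0, 0.0, 150.9]
contact_force: [-0.9, -0.7, 1.6]
gripper_width: 0.0004
gripper_force: 0.7
```

Call:
jog_arm([
  [[-1, 0, 0, -0.04, 0], [-1, 0, 0, 0, 0]],
])

```text
time_s: 19.92
tcp_pos: [0.4653, 0.1385, 0.0733]
eef_rot: [180.0, 0.0, 151.0]
contact_force: [-2.5, 0.2, 6.3]
gripper_width: 0.0008
gripper_force: 3.3
```

Call:
jog_arm([
  [[-1, 0, 0, -0.02, 0], [-1, 0, 0, 0, 0]],
])

```text
time_s: 20.18
tcp_pos: [0.4654, 0.1385, 0.0733]
eef_rot: [180.0, 0.0, 151.0]
contact_force: [-3.0, 0.3, 9.2]
gripper_width: 0.0004
gripper_force: 4.4
```

Call:
jog_arm([
  [[-1, 0, 0, 0, 0], [-1, 0, 0, 0, 0], [-1, 0, 0, 0, 0], [-1, 0, 0, 0, 0], [-1, 0, 0, 0, 0], [-1, 0, 0, 0, 0]],
])

```text
time_s: 20.92
tcp_pos: [0.4654, 0.1385, 0.0733]
eef_rot: [180.0, 0.0, 151.0]
contact_force: [-2.6, -0.9, 9.4]
gripper_width: 0.0007
gripper_force: 4.4
```

Call:
jog_arm([
  [[-1, 0, 0, 4, 0], [-1, 0, 0, 4, 0], [0.2, 2, 2, 1, 0], [0.2, 4, 3.2, 0, 0], [0.2, 4, 3.2, 0, 0], [0.2, 4, 3.2, 0, 0], [0.2, 0, 0, 0, 0], [0.2, 0, 0, 0, 0]],
])

```text
time_s: 21.92
tcp_pos: [0.6048, 0.2541, 0.1617]
eef_rot: [-179.9, -0.1, 150.9]
contact_force: [0.0, 0.1, -0.3]
gripper_width: 0.0511
gripper_force: 0.0
```

```bash
cat >> tr.py <<'E'
def disc(i,im,c,d,z,col,k=1.5):
    P=[proj(i,(c[0]+d/2*np.cos(t),c[1]+d/2*np.sin(t),z)) for t in np.linspace(0,6.28,40)]
    cv2.polylines(im,[np.int32(np.array(P)*k)],True,col,1)
E
python3 - <<'E'
from tr import *
i=r.camera_info("wrist"); im=r.capture("wrist"); im=cv2.resize(im,(768,576),interpolation=cv2.INTER_CUBIC)
disc(i,im,(.606,.2552),.056,.026,(0,0,255));disc(i,im,(.606,.2552),.026,.046,(0,0,255))
T=r.camera_info("top"); t=r.capture("top")[150:270,140:260]; 
t=cv2.resize(t,(576,576),interpolation=cv2.INTER_CUBIC)
q=dict(T); q['cx']-=140; q['cy']-=150
box(q,t,(.465,.138),-29.2,.134,.074,.012,(0,0,255),4.8)
box(q,t,(.465,.138),-29.2,.1,.04,.054,(0,255,0),4.8)
cv2.imwrite("pics/w4.png",cv2.resize(np.hstack([im,t]),(800,343))); print(r.get_state()['tcp_pos'])
E
```

```text
[0.60462055 0.25389157 0.16271408]
```

View pics/w4.png

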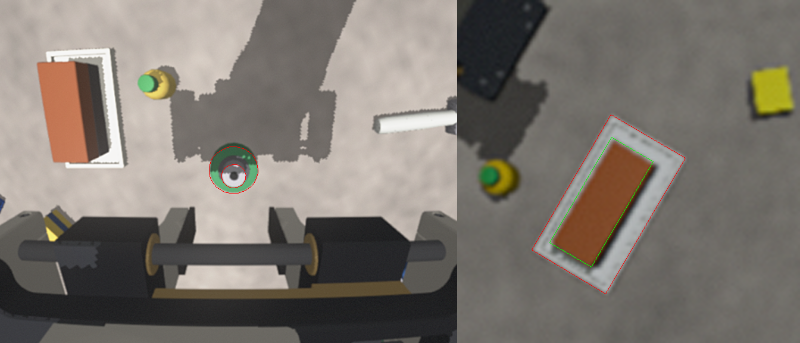

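The brown stone sits squarely on the grey one, on the green outline in the right half. The green wheel at (233,168), with its hub at (233,176), lies on its predicted outline. I'll grasp it.

Call:
jog_arm([
  [[0.2, 0.1, 0.1, -4, 0], [0.2, 0, 0, -4, 0], [0.2, 0, 0, -2.3, 0], [0.2, 0, 0, -1.1, 0], [0.2, 0, 0, 0, 0], [-0.7, 0, 0, 0, 0], [-0.7, 0, 0, 0, 0], [-0.7, 0, 0, 0, 0]],
])

```text
time_s: 23.02
tcp_pos: [0.6066, 0.2557, 0.0494]
eef_rot: [179.9, 0.0, 150.9]
contact_force: [-0.4, 0.5, -0.2]
gripper_width: 0.0281
gripper_force: 0.0
```

Call:
jog_arm([
  [[-0.7, 0, 0, 0, 0], [-0.7, 0, 0, 0, 0], [-0.7, 0, 0, 0, 0], [-0.7, 0, 0, 0, 0]],
])

```text
time_s: 23.52
tcp_pos: [0.6066, 0.2557, 0.0493]
eef_rot: [180.0, 0.0, 151.0]
contact_force: [-1.1, -0.2, 6.4]
gripper_width: 0.0251
gripper_force: 25.0
```

Call:
jog_arm([
  [[-0.7, 0, 0, 0.3, 0], [-0.7, 0, 0, 1, 0], [-0.7, 0, 0, 1.5, 0], [-0.7, 0, 0, 0, 0], [-0.7, 0, 0, 0, 0], [-0.7, 0, 0, 0, 0]],
])

```text
time_s: 24.28
tcp_pos: [0.606, 0.2553, 0.0763]
eef_rot: [-180.0, -0.0, 150.9]
contact_force: [0.2, -0.0, -2.4]
gripper_width: 0.0252
gripper_force: 25.0
```

Call:
jog_arm([
  [[-0.7, 0, 0, 3, 0], [-0.7, 0, 0, 4, 0], [-0.7, -2, -5, 0, 0], [-0.7, -2, -5.3, 0, 0], [-0.7, -2, -5.3, 0, 0], [-0.7, -2, -5.3, 0, 0], [-0.7, -2, -5.3, 0, 0], [-0.7, -2, -5.3, 0, 0]],
])

```text
time_s: 25.28
tcp_pos: [0.4853, -0.061, 0.1466]
eef_rot: [-180.0, 0.0, 151.0]
contact_force: [1.9, -0.5, -0.1]
gripper_width: 0.0253
gripper_force: 25.0
```

Call:
jog_arm([
  [[-0.7, -1.5, -5.3, 0, 0], [-0.7, 0, 0, 0, 0], [-0.7, 0, 0, 0, 0]],
])

```text
time_s: 25.65
tcp_pos: [0.4714, -0.1127, 0.1467]
eef_rot: [180.0, 0.0, 150.9]
contact_force: [0.1, 0.1, -2.1]
gripper_width: 0.0252
gripper_force: 25.0
```

Run:
```python
from tr import *
s=r.get_state();p=s['tcp_pos'];print(p,s['contact_force'],s['gripper_width'])
i=r.camera_info("wrist"); im=r.capture("wrist"); im=cv2.resize(im,(768,576),interpolation=cv2.INTER_CUBIC)
box(i,im,(.471,-.1125),22.5,.098,.098,.026,(0,0,255))
disc(i,im,p[:2],.056,p[2]-.0233,(0,255,255));
S=r.camera_info("scene"); t=r.capture("scene")[110:210,170:270]; 
t=cv2.resize(t,(576,576),interpolation=cv2.INTER_CUBIC)
q=dict(S); q['cx']-=170; q['cy']-=110
disc(q,t,p[:2],.056,p[2]-.0493,(0,255,255),5.76)
disc(q,t,p[:2],.056,p[2]-.0233,(0,255,255),5.76)
cv2.imwrite("pics/w5.png",cv2.resize(np.hstack([im,t]),(800,343)))
```

```text
[ 0.47135404 -0.11272119  0.14665928] [ 0.1174567   0.0610428  -2.10794231] 0.025241103775906507
```

View pics/w5.png

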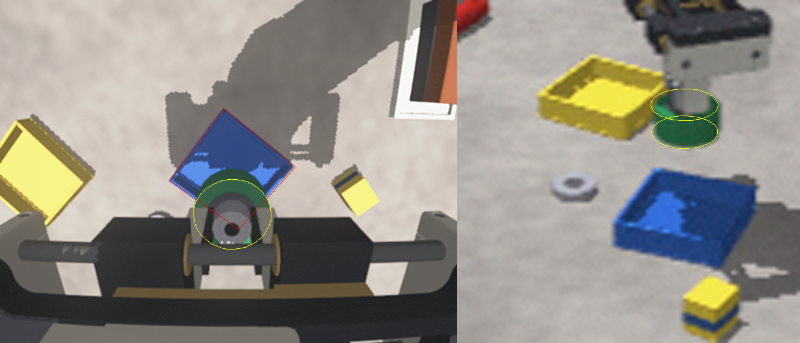

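The wheel hangs upright in the grip: in the right half its disc fills the yellow predicted outlines at (685,118), and the dark arc in the wrist view is its side. The bin lies on its predicted outline, so I'll lower the wheel.

Call:
jog_arm([
  [[-0.7, 0, 0, -3, 0], [-0.7, 0, 0, -3, 0], [-0.7, 0, 0, -2, 0], [-0.7, 0, 0, -0.8, 0], [-0.7, 0, 0, -0.2, 0], [-0.7, 0, 0, -0.1, 0], [-0.7, 0, 0, 0, 0], [-0.7, 0, 0, 0, 0]],
])

```text
time_s: 26.75
tcp_pos: [0.4716, -0.1125, 0.0562]
eef_rot: [180.0, 0.0, 150.9]
contact_force: [0.0, -0.2, -1.7]
gripper_width: 0.0255
gripper_force: 25.0
```

Call:
jog_arm([
  [[-0.7, 0, 0, -0.08, 0], [-0.7, 0, 0, 0, 0]],
])

```text
time_s: 27.0
tcp_pos: [0.4713, -0.1125, 0.0549]
eef_rot: [180.0, 0.0, 150.9]
contact_force: [0.3, -0.3, -3.4]
gripper_width: 0.0248
gripper_force: 25.0
```

Call:
jog_arm([
  [[-0.7, 0, 0, -0.06, 0], [-0.7, 0, 0, 0, 0]],
])

```text
time_s: 27.25
tcp_pos: [0.4713, -0.1125, 0.0542]
eef_rot: [-180.0, -0.0, 150.9]
contact_force: [-0.1, 0.6, -1.1]
gripper_width: 0.0254
gripper_force: 25.0
```

Call:
jog_arm([
  [[-0.7, 0, 0, -0.05, 0], [-0.7, 0, 0, 0, 0]],
])

```text
time_s: 27.5
tcp_pos: [0.4713, -0.1125, 0.0537]
eef_rot: [-180.0, -0.0, 150.9]
contact_force: [-0.4, -0.6, -2.2]
gripper_width: 0.0255
gripper_force: 25.0
```

Call:
jog_arm([
  [[-0.7, 0, 0, -0.05, 0], [-0.7, 0, 0, 0, 0]],
])

```text
time_s: 27.75
tcp_pos: [0.4714, -0.1125, 0.0533]
eef_rot: [180.0, 0.0, 150.9]
contact_force: [0.3, -0.2, -1.6]
gripper_width: 0.0252
gripper_force: 25.0
```

Call:
jog_arm([
  [[-0.7, 0, 0, -0.04, 0], [-0.7, 0, 0, 0, 0]],
])

```text
time_s: 28.0
tcp_pos: [0.4713, -0.1125, 0.0532]
eef_rot: [-180.0, 0.0, 150.9]
contact_force: [-2.6, 0.8, 4.4]
gripper_width: 0.0253
gripper_force: 25.0
```

Call:
jog_arm([
  [[-0.7, 0, 0, -0.03, 0], [-0.7, 0, 0, 0, 0]],
])

```text
time_s: 28.25
tcp_pos: [0.4714, -0.1125, 0.0532]
eef_rot: [180.0, 0.0, 151.0]
contact_force: [-3.2, 1.2, 9.4]
gripper_width: 0.025
gripper_force: 25.0
```

Call:
jog_arm([
  [[0, 0, 0, 0.05, 0], [0, 0, 0, 0, 0], [0, 0, 0, 0, 0], [0, 0, 0, 0, 0], [0.2, 0, 0, 2, 0], [0.2, 0, 0, 4, 0], [0.2, 0, 0, 5, 0], [0.2, -1, 5, 0, 0]],
])

```text
time_s: 29.25
tcp_pos: [0.4641, -0.0632, 0.1666]
eef_rot: [179.8, 0.3, 150.7]
contact_force: [0.5, 0.8, -0.7]
gripper_width: 0.0524
gripper_force: 0.0
```

Call:
jog_arm([
  [[0.2, -1, 5.5, 0, 0], [0.2, -1, 5.5, 0, 0], [0.2, -1, 5.5, 0, 0], [0.2, -1, 5.5, 0, 0], [0.2, -2, 5.5, 0, 0], [0.2, -2, 5.5, 0, 0], [0.2, -1.2, 5.2, 0, 0], [0.2, 0, 0, 0, 0]],
])

```text
time_s: 30.25
tcp_pos: [0.3916, 0.3078, 0.1611]
eef_rot: [179.6, -2.8, 153.0]
contact_force: [0.5, -0.9, 0.1]
gripper_width: 0.0524
gripper_force: 0.0
```

Call:
jog_arm([
  [[0.2, 0, 0, 0, 0], [0.2, 0, 0, 0, 0]],
])

```text
time_s: 30.5
tcp_pos: [0.3913, 0.3041, 0.1614]
eef_rot: [179.7, -2.8, 152.8]
contact_force: [-0.1, -0.2, -1.2]
gripper_width: 0.0528
gripper_force: 0.0
```

Run:
```python
from tr import *
s=r.get_state();p=s['tcp_pos'];print(p,s['eef_rot'],s['contact_force'])
i=r.camera_info("wrist"); im=r.capture("wrist"); im=cv2.resize(im,(768,576),interpolation=cv2.INTER_CUBIC)
disc(i,im,(.3689,.3189),.056,.026,(0,0,255));disc(i,im,(.3689,.3189),.026,.046,(0,0,255))
S=r.camera_info("scene"); t=r.capture("scene")[110:210,170:270]; 
t=cv2.resize(t,(576,576),interpolation=cv2.INTER_CUBIC)
cv2.imwrite("pics/w6.png",cv2.resize(np.hstack([im,t]),(800,343)))
```

```text
[0.39133709 0.3041075  0.16135816] [179.68783295  -2.82510542 152.7954904 ] [-0.12360655 -0.23842636 -1.18652851]
```

View pics/w6.png

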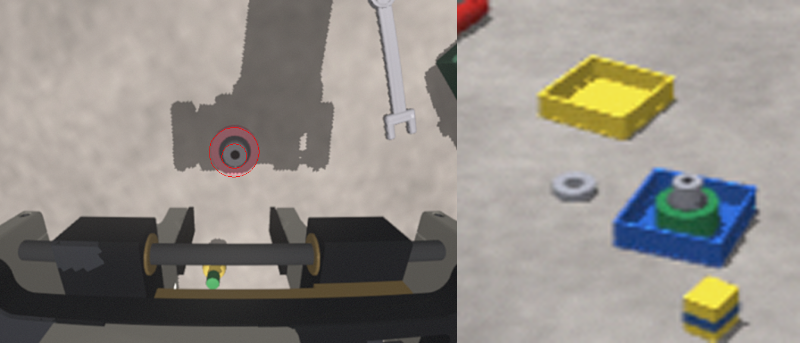

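The green wheel stands upright in the blue bin. The pink wheel is at (234,151), on its predicted outline. But the arm did not reach its commanded pose, so I'll check the joints.

Run:
```python
from h import *
s=r.get_state();print(np.round(s['joints'],1),s['qd'].round(1),s['tcp_pos'])
```

```text
[  58.4    8.5  -26.2   -3.5  -55.2 -173.6] [-0.   0.   0.1  0.  -0.   0. ] [0.39151298 0.30427204 0.16157136]
```

Joint 6 is at its range end. The wheel is round, so I'll turn the tool back.

Call:
jog_arm([
  [[0.2, 0, 0, 0, 0.15], [0.2, 0, 0, 0, 0.15], [0.2, 0, 0, 0, 0.15], [0.2, 0, 0, 0, 0.15], [0.2, 0, 0, 0, 0.1], [0.2, 0, 0, 0, 0], [0.2, 0, 0, 0, 0]],
])

```text
time_s: 31.48
tcp_pos: [0.3915, 0.3048, 0.1615]
eef_rot: [179.7, -2.8, -167.2]
contact_force: [-0.7, -0.2, -0.4]
gripper_width: 0.0524
gripper_force: 0.0
```

The tool kept a 2.8° lean, but about the closing line, so the pads still close horizontally on the hub and do no harm. I'll move over the wheel and check the reading.

Call:
jog_arm([
  [[0.2, -1.1, 0.7, 0, 0], [0.2, -1.2, 0.7, 0, 0], [0.2, 0, 0, -3, 0], [0.2, 0, 0, -3, 0], [0.2, 0, 0, 0, 0], [0.2, 0, 0, 0, 0]],
])

```text
time_s: 32.22
tcp_pos: [0.3685, 0.3199, 0.1024]
eef_rot: [179.6, -2.8, -167.0]
contact_force: [-0.3, -0.0, 0.2]
gripper_width: 0.0526
gripper_force: 0.0
```

Call:
jog_arm([
  [[0.2, 0, -0.1, -2, 0], [0.2, 0, 0, -2, 0], [0.2, 0, 0, -1.2, 0], [0.2, 0, 0, 0, 0], [-0.7, 0, 0, 0, 0], [-0.7, 0, 0, 0, 0], [-0.7, 0, 0, 0, 0], [-0.7, 0, 0, 0, 0]],
])

```text
time_s: 33.22
tcp_pos: [0.3687, 0.3187, 0.0499]
eef_rot: [179.6, -2.8, -167.0]
contact_force: [-0.5, 0.7, 3.9]
gripper_width: 0.0254
gripper_force: 25.0
```

Call:
jog_arm([
  [[-0.7, 0, 0, 0, 0], [-0.7, 0, 0, 0, 0], [-0.7, 0, 0, 0, 0]],
])

```text
time_s: 33.6
tcp_pos: [0.3688, 0.3187, 0.0499]
eef_rot: [179.6, -2.8, -167.0]
contact_force: [-1.0, 1.4, 5.0]
gripper_width: 0.0253
gripper_force: 25.0
```

Call:
jog_arm([
  [[-0.7, 0, 0, 0.3, 0], [-0.7, 0, 0, 1.7, 0], [-0.7, 0, 0, 4, 0], [-0.7, 0, 0, 4, 0], [-0.7, 0, 0, 0, 0], [-0.7, 0, 0, 0, 0]],
])

```text
time_s: 34.35
tcp_pos: [0.3679, 0.3174, 0.1488]
eef_rot: [179.7, -2.9, -167.1]
contact_force: [0.6, 0.6, -1.8]
gripper_width: 0.0253
gripper_force: 25.0
```

Call:
jog_arm([
  [[-0.7, 1.8, -5, 0, 0], [-0.7, 1.8, -5.4, 0, 0], [-0.7, 1.8, -5.4, 0, 0], [-0.7, 1.8, -5.4, 0, 0], [-0.7, 1.8, -5.4, 0, 0], [-0.7, 1, -5.4, 0, 0], [-0.7, -1, -5.4, 0, 0], [-0.7, -1.8, -5.4, 0, 0]],
])

```text
time_s: 35.35
tcp_pos: [0.4392, -0.1117, 0.1478]
eef_rot: [179.6, -3.0, -167.1]
contact_force: [0.2, -0.4, -2.0]
gripper_width: 0.0255
gripper_force: 25.0
```

Call:
jog_arm([
  [[-0.7, -1.8, -5.4, 0, 0], [-0.7, -1.8, -5.4, 0, 0], [-0.7, -1.8, -5.4, 0, 0], [-0.7, 0, 0, 0, 0], [-0.7, 0, 0, 0, 0]],
])

```text
time_s: 35.98
tcp_pos: [0.3855, -0.2719, 0.1482]
eef_rot: [179.6, -3.0, -167.1]
contact_force: [-0.4, 0.3, -1.9]
gripper_width: 0.025
gripper_force: 25.0
```

Call:
jog_arm([
  [[-0.7, -1.1, -2.5, 0, 0], [-0.7, -1.1, -2.4, 0, 0], [-0.7, 0, 0, -2, 0], [-0.7, 0, 0, 0, 0], [-0.7, 0, 0, 0, 0]],
])

```text
time_s: 36.6
tcp_pos: [0.3651, -0.3202, 0.1297]
eef_rot: [179.7, -2.8, -166.9]
contact_force: [0.1, 0.2, -2.1]
gripper_width: 0.0256
gripper_force: 25.0
```

Run:
```python
from tr import *
s=r.get_state();p=s['tcp_pos'];print(p,s['contact_force'],s['gripper_width'])
i=r.camera_info("wrist"); im=r.capture("wrist"); im=cv2.resize(im,(768,576),interpolation=cv2.INTER_CUBIC)
box(i,im,(.3635,-.3212),13,.098,.098,.026,(0,0,255))
S=r.camera_info("scene"); t=r.capture("scene")[90:190,150:250]; 
t=cv2.resize(t,(576,576),interpolation=cv2.INTER_CUBIC)
q=dict(S); q['cx']-=150; q['cy']-=90
for h in(.0499,.0239): disc(q,t,p[:2],.056,p[2]-h,(0,255,255),5.76)
cv2.imwrite("pics/w7.png",cv2.resize(np.hstack([im,t]),(800,343)))
```

```text
[ 0.36509788 -0.32017549  0.12966278] [ 0.05009478  0.20743773 -2.05801814] 0.02557665718481381
```

View pics/w7.png

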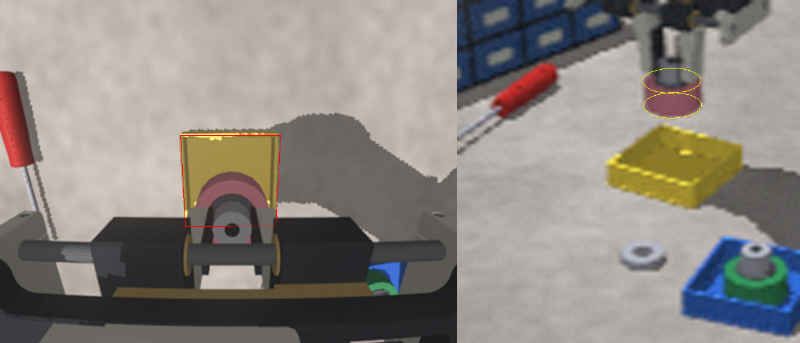

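The pink wheel hangs upright at (672,92) in the right half. The yellow bin in the wrist view, (180..281, 133..), is within about 2 px of its outline. I'll lower it.

Call:
jog_arm([
  [[-0.7, -0.1, -0.1, -3, 0], [-0.7, 0, 0, -2.5, 0], [-0.7, 0, 0, -1.4, 0], [-0.7, 0, 0, -0.3, 0], [-0.7, 0, 0, -0.1, 0], [-0.7, 0, 0, -0.05, 0], [-0.7, 0, 0, 0, 0], [-0.7, 0, 0, 0, 0]],
])

```text
time_s: 37.7
tcp_pos: [0.3636, -0.322, 0.0563]
eef_rot: [179.7, -2.8, -167.1]
contact_force: [1.5, -0.5, -1.2]
gripper_width: 0.0251
gripper_force: 25.0
```

Call:
jog_arm([
  [[-0.7, 0, 0, -0.08, 0], [-0.7, 0, 0, 0, 0]],
])

```text
time_s: 37.95
tcp_pos: [0.3635, -0.3219, 0.0551]
eef_rot: [179.7, -2.8, -167.1]
contact_force: [-0.1, 0.7, -1.8]
gripper_width: 0.025
gripper_force: 25.0
```

Call:
jog_arm([
  [[-0.7, 0, 0, -0.05, 0], [-0.7, 0, 0, 0, 0]],
])

```text
time_s: 38.2
tcp_pos: [0.3634, -0.3219, 0.0546]
eef_rot: [179.7, -2.8, -167.1]
contact_force: [0.4, -0.5, -1.9]
gripper_width: 0.0252
gripper_force: 25.0
```

Call:
jog_arm([
  [[-0.7, 0, 0, -0.05, 0], [-0.7, 0, 0, 0, 0]],
])

```text
time_s: 38.45
tcp_pos: [0.3634, -0.3219, 0.0541]
eef_rot: [179.7, -2.8, -167.0]
contact_force: [-0.4, 0.5, -1.7]
gripper_width: 0.0251
gripper_force: 25.0
```

Call:
jog_arm([
  [[-0.7, 0, 0, -0.04, 0], [-0.7, 0, 0, 0, 0]],
])

```text
time_s: 38.7
tcp_pos: [0.3635, -0.3219, 0.054]
eef_rot: [179.7, -2.8, -167.0]
contact_force: [-1.9, 1.1, 3.4]
gripper_width: 0.0249
gripper_force: 25.0
```

On the floor. I'll release, withdraw and check.

Call:
jog_arm([
  [[0, 0, 0, 0, 0], [0, 0, 0, 0, 0], [0, 0, 0, 0, 0], [0, 0, 0, 1, 0], [0.2, 0, 0, 4, 0], [0.2, 0, 0, 5, 0], [0.2, -1, -4, 3, 0], [0.2, -1, -5, 2, 0]],
])

```text
time_s: 39.7
tcp_pos: [0.344, -0.4127, 0.207]
eef_rot: [179.8, -2.7, -166.9]
contact_force: [1.3, -0.2, -0.2]
gripper_width: 0.0524
gripper_force: 0.0
```

Call:
jog_arm([
  [[0.2, -1, -5, 0, 0], [0.2, -1, -5, 0, 0], [0.2, 0, 0, 0, 0], [0.2, 0, 0, 0, 0], [0.2, 0, 0, 0, 0], [0.2, 0, 0, 0, 0]],
])

```text
time_s: 40.45
tcp_pos: [0.3239, -0.5112, 0.2043]
eef_rot: [179.7, -2.8, -167.0]
contact_force: [0.1, -0.0, -1.2]
gripper_width: 0.0522
gripper_force: 0.0
```

Run:
```python
from tr import *
print(r.get_state()['tcp_pos'])
a=r.capture("top")[100:300,105:415]; a=cv2.convertScaleAbs(a,alpha=1.5)
b=r.capture("scene")[115:270,140:406]
cv2.imwrite("pics/fin.png",np.vstack([cv2.resize(a,(496,320),interpolation=cv2.INTER_CUBIC),cv2.resize(b,(496,280),interpolation=cv2.INTER_CUBIC)]))
```

```text
[ 0.32392838 -0.5111559   0.20425251]
```

View pics/fin.png

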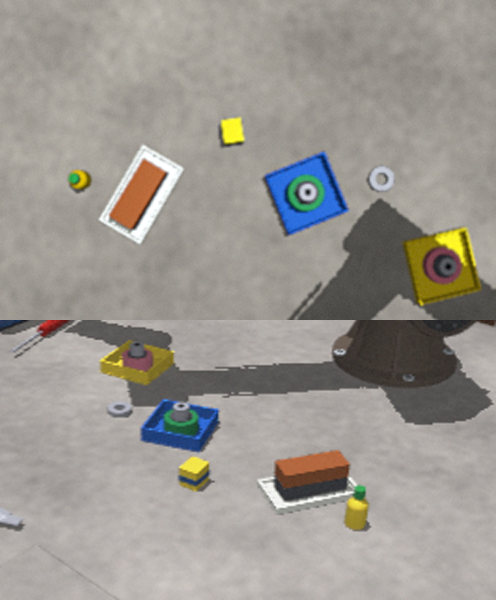

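Both views show the stones stacked squarely in the tray at (140,194), the green wheel upright in the blue bin at (306,192) and the pink wheel upright in the yellow bin at (443,265). The glue, ring and carton have not moved, so I'll hand it in.

```bash
python3 -c "
from plant import r
print(r.close_job())"
```

```text
the job is handed in; nothing more can be done
None
```

The job is handed in at about 40 s of the 141 s: the grey stone was laid in the tray and pressed at about 10 N, the brown stone was laid squarely on it and pressed at about 9 N, both wheels stand upright in their bins, and the glue, ring and carton were left alone.

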